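Clear the bead bath's lid and stir the beads

ROBOT

A 7-joint arm with a two-finger parallel gripper is mounted at the origin on a cart in front of the work surface, level with it; the furniture and walls round the work are solid. World frame = base frame: x ahead of the robot, y to its left, z up, the work surface at z = 0. Lengths are in m, angles in rad, forces in N, time in s.
With the tool pointing down it reaches from about 0.4 to 0.85 m from the base axis. Payload 6.9 kg.
Tool frame: the origin (TCP) lies at the very end of the fingers, on their centre line; the grasp point (between the pads) lies 19 mm behind it; z points along the fingers, y is the line along which they close (so a half turn about z gives the same grasp; the last joint's range is limited). The gripper opens to 85 mm and grips with 20 to 120 N. Pads are 22 mm wide; open, the fingers measure 114 mm over their backs; the gripper's body (76 mm by 85 mm) begins 54 mm behind the grasp point. The pads swing forward as they close: fully open they stand 13 mm farther back than shut.
Start: joints at [-1.04, 0.507, -0.238, 1.5, 0.126, 1.149, -0.155], TCP at [0.258, 0.569, 0.231] pointing down, gripper open.
Joint ranges: [-3.08, 3.08], [-0.24, 2.05], [-1.43, 1.35], [0, 2.5], [-1.52, 4.66], [0.17, 1.96], [-2.89, 2.89]. Speed limits (rad/s): [2.39, 2.39, 3.14, 3.14, 3.14, 3.14, 3.14].

INTERFACE

Orientations are given as a unit quaternion [w, x, y, z].
In Python, from station import ctrl, grab_frame, camera_info gives the robot as it stands (ctrl), with the cameras as plain functions. Calls block until the motion is done:
- ctrl.movep(position, orientation): joint-space move of the TCP to a pose.
- ctrl.movel(position, frame=None, max_speed=0.15): straight line of the TCP; frame=None keeps the orientation; max_speed is the mean speed in m/s.
- ctrl.set_joints(angles): joint-space move.
- ctrl.ungrasp() and ctrl.close_gripper(force=None): open the fingers fully, or close them until they stop; force is the grip in N (None keeps the last).
- ctrl.pause(seconds).
- ctrl.ik(position, orientation): joint angles nearest the present ones, or None.
- ctrl.get_state(): the state.
- grab_frame(name): name is "scene" or "top" or "wrist"; returns the picture (420x560x3 uint8, blue, green, red); there is no depth.
- camera_info(name): a dict with "mtx" (3x3 intrinsics, pixels), "dist_coeffs" ([k1, k2, p1, p2, k3] as OpenCV has them; the pictures are not rectified), "R" (3x3) and "t" (3): a world point X has camera coordinates R X + t; the wrist camera has in their place "hand_eye" (4x4, takes a point from camera to tool coordinates, whose origin is the TCP and whose axes are the flange's). Camera axes: x right, y down, z forward; pixel columns grow to the right and rows downward; lengths in m; the calibration is good to about 2 mm. A picture is of the moment at which its call begins: read the wrist's pose just before it. camera_info takes no time and is no camera call.
A pose or a line that the arm cannot do raises ctrl.Unreachable and nothing moves.
- ctrl.close_job(): hands the job in; it is judged then, once.
The state is a dict: "time": time; "qpos": joint angles; "qd": joint speeds; "tau": joint torques, N m; "tcp_pos": TCP position; "eef_rot": TCP orientation; "contact_force": force on the tool from outside, world axes, zero at the start; "wrist_torque": the same for the moment, N m; "width": finger opening in m; "gripper_force": force on a finger pad.
Only numpy, scipy, OpenCV 4.12 (cv2) and the standard library are available. Lean on these libraries where they do the work, as an engineer would, in place of code of your own. Each camera call takes 0.05 s, during which the arm holds its last target. There are 200 camera calls.

TASK

The dry bead bath needs its beads stirred, but somebody has left sample bottles on its lid: first take every bottle off and stand it upright in the white tray, then swing the lid open past upright. Take the stirring rod from its stand and stir the beads with it until every one has clearly been shifted from where it lay; keep all beads in the pan. Finally stand the rod back in its stand and shut the lid, without knocking over any bottle or disturbing the amber bottle that stands behind the stand.

Things in the scene. Friction and masses are not known exactly. Their poses are not given: they have to be found in the camera images.
- bath: dry bead bath, fixed to the bench: white housing 140 (x) x 170 (y) x 88 mm high with an aluminium deck, a dial and a small display on its front (-x) side; origin under the centre of the housing, z up. A round steel pan is sunk in its middle: inner radius 58 mm, floor 33 mm and rim 88 mm above the bench. Its lid is hinged along the left (+y) side
- lid (a joint): angle of the bath's lid about its hinge, rad: 0 = shut flat on the housing, 1.57 = upright, end stop at 2.0 (leaning back to the left). Flat plate 140 x 170 x 9 mm, 0.3 kg, its top 96.7 mm above the bench when shut; the hinge is stiff and the lid stays at any angle; moving it takes about 4 N at the handle
- lid_hinge (a point): middle of the hinge axis, which runs along the bath's x, on its left (+y) side 93 mm above the bench
- lid_handle (a point): middle of the lid's handle: a round black bar, 10 mm thick and 86 mm long between its posts, parallel to the bath's x, 45 mm clear outside the lid's right (-y) edge, on a radius of 219 mm from the hinge axis. The bar's direction does not change as the lid turns, so it can be pinched from above (fingers closing across it) at every lid angle, and it can turn between the fingers
- tray: white open tray, fixed to the bench: 100 (x) x 210 (y) mm outside, walls 4 mm thick and 22 mm high, floor 4 mm; origin under its centre
- rod_stand: loose stand of the stirring rod, 0.7 kg: round dark foot 72 mm across and 12 mm high with an upright steel tube in its middle up to z = 80 mm; the tube's bore is 15 mm wide, its mouth flares to about 27 mm, and its bottom, on which the rod's tip rests, lies 15 mm above the underside of the foot; origin under the centre of the foot
- rod: stirring rod, 160 mm long, 0.07 kg: steel shaft 10 mm thick, black square handle 16 x 16 mm (sides along the rod's own x and y) on its upper 68 mm; at the start it stands nearly upright in its stand; origin at its lower tip, z along it towards the handle
- rod_grip (a point): middle of the rod's handle, 135 mm above the tip (25 mm below the upper end): the place to grip
- vial_0: glass sample vial, 25 mm across, 54 mm high, white cap; standing on the lid at the start (or absent); origin in the middle of its underside, z up along it
- vial_1: glass sample vial, 25 mm across, 54 mm high, black cap; standing on the lid at the start (or absent); origin in the middle of its underside, z up along it
- dropper_0: white dropper bottle, 33 mm across, 70 mm high, blue cap; standing on the lid at the start (or absent); origin in the middle of its underside, z up along it
- dropper_1: amber dropper bottle, 33 mm across, 70 mm high, black cap; standing on the lid at the start (or absent); origin in the middle of its underside, z up along it
- bead0_center (a point): centre of one of the ten loose beads in the pan: pill-shaped, aluminium, 22 mm across, 14 mm thick, 12 g
- bead1_center (a point): centre of one of the ten loose beads in the pan: pill-shaped, aluminium, 22 mm across, 14 mm thick, 12 g
- bead2_center (a point): centre of one of the ten loose beads in the pan: pill-shaped, aluminium, 22 mm across, 14 mm thick, 12 g
- bead3_center (a point): centre of one of the ten loose beads in the pan: pill-shaped, aluminium, 22 mm across, 14 mm thick, 12 g
- bead4_center (a point): centre of one of the ten loose beads in the pan: pill-shaped, aluminium, 22 mm across, 14 mm thick, 12 g
- bead5_center (a point): centre of one of the ten loose beads in the pan: pill-shaped, aluminium, 22 mm across, 14 mm thick, 12 g
- bead6_center (a point): centre of one of the ten loose beads in the pan: pill-shaped, aluminium, 22 mm across, 14 mm thick, 12 g
- bead7_center (a point): centre of one of the ten loose beads in the pan: pill-shaped, aluminium, 22 mm across, 14 mm thick, 12 g
- bead8_center (a point): centre of one of the ten loose beads in the pan: pill-shaped, aluminium, 22 mm across, 14 mm thick, 12 g
- bead9_center (a point): centre of one of the ten loose beads in the pan: pill-shaped, aluminium, 22 mm across, 14 mm thick, 12 g
- amber_bottle: amber reagent bottle, 52 mm across, 114 mm high, a bystander behind the rod stand; origin under its centre

How it is judged:
On the way, in this order (a step that is already met when the one before it is completed fails the run):
1. all bottles that stood on the lid stand upright in the white tray, let go (x of vial_0 in the frame of tray between -0.043 and 0.043 m and y of vial_0 in the frame of tray between -0.098 and 0.098 m and z of each of vial_0, vial_1, dropper_0, dropper_1 in the frame of tray below 0.012 m and angle between each of vial_0, vial_1, dropper_0, dropper_1's own z axis and vertical below 0.2 rad and contact force between the fingers and vial_0 below 0.1 N and linear speed of each of vial_0, vial_1, dropper_0, dropper_1 below 0.02 m/s and x of vial_1 in the frame of tray between -0.043 and 0.043 m and y of vial_1 in the frame of tray between -0.098 and 0.098 m and contact force between the fingers and vial_1 below 0.1 N and x of dropper_0 in the frame of tray between -0.043 and 0.043 m and y of dropper_0 in the frame of tray between -0.098 and 0.098 m and contact force between the fingers and dropper_0 below 0.1 N and x of dropper_1 in the frame of tray between -0.043 and 0.043 m and y of dropper_1 in the frame of tray between -0.098 and 0.098 m and contact force between the fingers and dropper_1 below 0.1 N), for 0.2 s.
2. the lid is open past upright (more than 1.6 rad) (value of joint lid above 1.6 rad), for 0.2 s.
3. with the rod's tip down in the pan, every bead is more than 12 mm from where it lay at the start, all at one moment (distance of each of bead0_center, bead1_center, bead2_center, bead3_center, bead4_center, bead5_center, bead6_center, bead7_center, bead8_center, bead9_center from where it was at the start of the episode above 0.012 m and horizontal distance between rod and bath below 0.058 m and z of rod in the frame of bath below 0.063 m).
At the end, for the whole second after the job is handed in: Every bottle that was on the lid stands upright (within 0.2 rad) on the tray's floor; all ten beads lie in the pan; the rod stands in its stand, its tip within 10 mm of the bottom of the bore; the lid is shut (under 0.06 rad); everything is let go and at rest (all of step 1 and horizontal distance between each of bead0_center, bead1_center, bead2_center, bead3_center, bead4_center, bead5_center, bead6_center, bead7_center, bead8_center, bead9_center and bath below 0.055 m and z of each of bead0_center, bead1_center, bead2_center, bead3_center, bead4_center, bead5_center, bead6_center, bead7_center, bead8_center, bead9_center in the frame of bath below 0.078 m and value of joint lid below 0.06 rad and horizontal distance between rod and rod_stand below 0.008 m and z of rod in the frame of rod_stand below 0.025 m and angle between rod's own z axis and vertical below 0.2 rad and angle between rod_stand's own z axis and vertical below 0.1 rad and linear speed of rod below 0.02 m/s and contact force between the fingers and rod below 0.1 N); the robot touches nothing.
It fails at once if a bottle from the lid is knocked over (angle between any of vial_0, vial_1, dropper_0, dropper_1's own z axis and vertical above 0.7 rad).
It fails at once if a bead leaves the bath (horizontal distance between any of bead0_center, bead1_center, bead2_center, bead3_center, bead4_center, bead5_center, bead6_center, bead7_center, bead8_center, bead9_center and bath above 0.075 m).
It fails at once if the amber bottle at the right is disturbed (moved more than 30 mm) (distance of amber_bottle from where it was at the start of the episode above 0.03 m).
Of vial_0, vial_1, dropper_0, dropper_1 only 2 to 4 are there at a start; the rules pass over those that are not, and their reading is None.
At some moment in a run one of rod_stand may be knocked a few centimetres aside while the robot is not near it.
It also fails if it takes over 210 s, if anything falls off the work surface, if the arm or the gripper's body presses on something with over 40 N, if the wrist force passes 120 N, or if a joint passes its speed limit or range.

## Working session

There is one attempt and no reset: what is moved stays moved. The work goes in short steps, each a Python script; the robot and the scene stay as the last script left them, time stands still between calls to the robot, and variables do not carry over. Pictures are saved under pics/ and viewed, at most 14 in all, crops included, and the job is handed in when it is done.

```bash
mkdir -p pics; ls; python3 - <<'E'
from station import ctrl, grab_frame, camera_info
import cv2,numpy as np
np.set_printoptions(precision=4,suppress=True)
for n in ["scene","top","wrist"]:
    im=grab_frame(n); cv2.imwrite(f"pics/{n}0.png",im)
    c=camera_info(n)
    print(n,{k:np.round(np.array(v),4).tolist() for k,v in c.items()})
    if 'R' in c: print(-np.array(c['R']).T@np.array(c['t']))
print(ctrl.get_state())
E
```

```text
pics
station.py
scene {'mtx': [[483.2775, 0.0, 276.5182], [0.0, 483.2775, 210.2097], [0.0, 0.0, 1.0]], 'dist_coeffs': [-0.1171, 0.0, 0.0, 0.0, 0.0], 'R': [[0.7235, -0.6904, -0.0014], [-0.3717, -0.3878, -0.8435], [0.5818, 0.6108, -0.5371]], 't': [-0.4356, 0.3144, 0.9475]}
[-0.1192 -0.7575  0.7735]
top {'mtx': [[387.8486, 0.0, 281.2188], [0.0, 387.8486, 218.0874], [0.0, 0.0, 1.0]], 'dist_coeffs': [0.0287, 0.0, 0.0, 0.0, 0.0], 'R': [[0.0126, -0.9993, -0.0363], [-0.9895, -0.0072, -0.1443], [0.1439, 0.0377, -0.9889]], 't': [0.0286, 0.5934, 1.0672]}
[ 0.4333 -0.0074  1.142 ]
wrist {'mtx': [[376.7169, 0.0, 286.7664], [0.0, 376.7169, 202.6805], [0.0, 0.0, 1.0]], 'dist_coeffs': [-0.0725, 0.0, 0.0, 0.0, 0.0], 'hand_eye': [[0.0002, -0.9529, -0.3033, 0.0782], [1.0, 0.0001, 0.0005, -0.0004], [-0.0004, -0.3033, 0.9529, -0.143], [0.0, 0.0, 0.0, 1.0]]}
{'time': 0.15, 'qpos': array([-1.0405,  0.5082, -0.2375,  1.5009,  0.1257,  1.1489, -0.1548]), 'qd': array([ 0.0004, -0.0023,  0.0009, -0.0031, -0.0013,  0.0015, -0.0007]), 'tau': array([ -0.0029, -62.1014,  -2.1897, -24.9844,   0.0125,   0.0092,
        -0.    ]), 'tcp_pos': array([0.2575, 0.5691, 0.2306]), 'eef_rot': array([-0.0001,  0.2108,  0.9775, -0.0007]), 'contact_force': array([ 0.3356, -0.6775,  0.8049]), 'wrist_torque': array([0.0224, 0.0095, 0.0206]), 'gripper_force': 0.0, 'width': 0.08526124885419115}
```

View pics/top0.png

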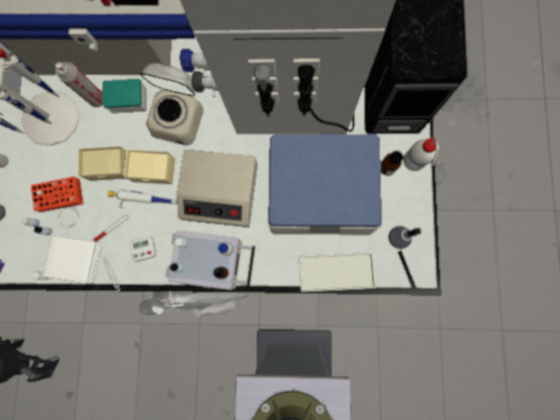

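View pics/scene0.png

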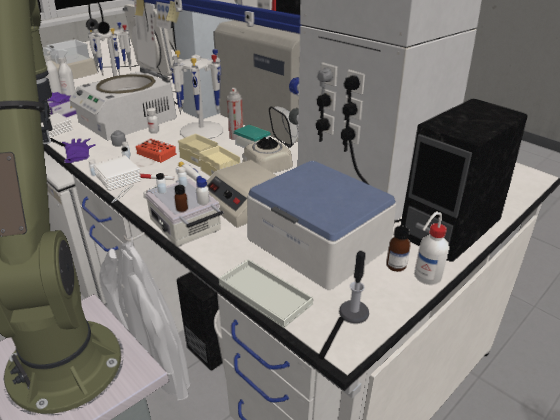

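The top view shows the bath at about (205,260) with four bottles on the lid: white cap (180,241), blue (224,248), black (176,267) and amber (221,272). The handle is at x≈250, the tray at (336,272), the rod stand at (400,237) and the amber bottle at (391,163). Next I'll zoom in on the details.

```bash
cat > h.py <<'E'
import numpy as np,cv2
from station import ctrl, grab_frame, camera_info
from scipy.spatial.transform import Rotation as Rn
np.set_printoptions(precision=4,suppress=True)
def ray(name,px,st=None):
    c=camera_info(name)
    u=cv2.undistortPoints(np.array(px,float).reshape(-1,1,2),np.array(c['mtx']),np.array(c['dist_coeffs'])).reshape(-1,2)
    d=np.c_[u,np.ones(len(u))]
    if name=='wrist':
        q=np.array(st['eef_rot']);Rw=Rn.from_quat(q[[1,2,3,0]]).as_matrix();H=np.array(c['hand_eye'])
        return Rw@H[:3,3]+st['tcp_pos'], d@(Rw@H[:3,:3]).T
    R=np.array(c['R']);return -R.T@np.array(c['t']), d@R
def onz(name,px,z,st=None):
    o,d=ray(name,px,st); return o+d*((z-o[2])/d[:,2])[:,None]
def proj(name,X,st=None):
    c=camera_info(name);X=np.array(X,float).reshape(-1,3)
    if name=='wrist':
        q=np.array(st['eef_rot']);Rw=Rn.from_quat(q[[1,2,3,0]]).as_matrix();H=np.array(c['hand_eye'])
        R=(Rw@H[:3,:3]).T;t=-R@(Rw@H[:3,3]+st['tcp_pos'])
    else: R=np.array(c['R']);t=np.array(c['t'])
    return cv2.projectPoints(X,cv2.Rodrigues(R)[0],t,np.array(c['mtx']),np.array(c['dist_coeffs']))[0].reshape(-1,2)
def down(yaw):   # tool z down, tool y (closing) along world direction yaw+90deg ... tool x along yaw
    x=np.array([np.cos(yaw),np.sin(yaw),0]);z=np.array([0,0,-1.]);y=np.cross(z,x)
    q=Rn.from_matrix(np.c_[x,y,z]).as_quat();return q[[3,0,1,2]]
E
python3 - <<'E'
import cv2
a=cv2.imread('pics/top0.png')
cv2.imwrite('pics/top_l.png',cv2.resize(a[222:302,155:265],None,fx=7,fy=7,interpolation=cv2.INTER_CUBIC))
cv2.imwrite('pics/top_r.png',cv2.resize(a[215:300,290:445],None,fx=5,fy=5,interpolation=cv2.INTER_CUBIC))
E
```

```text
(no output)
```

View pics/top_l.png

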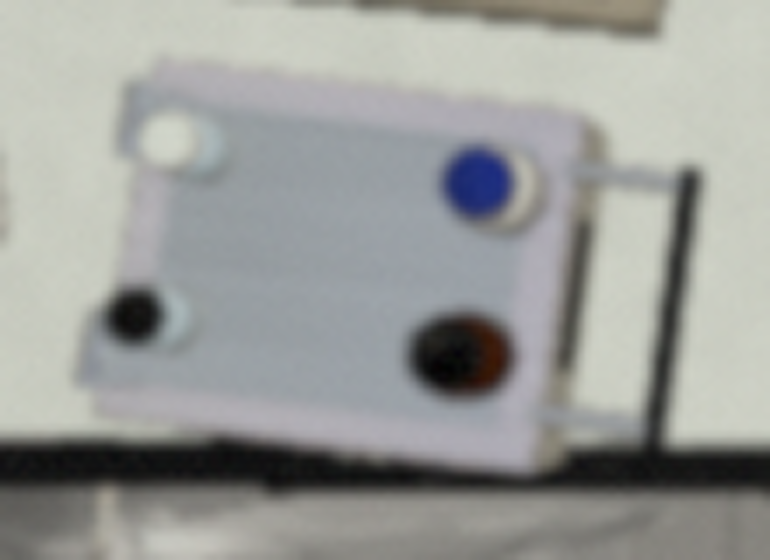

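View pics/top_r.png

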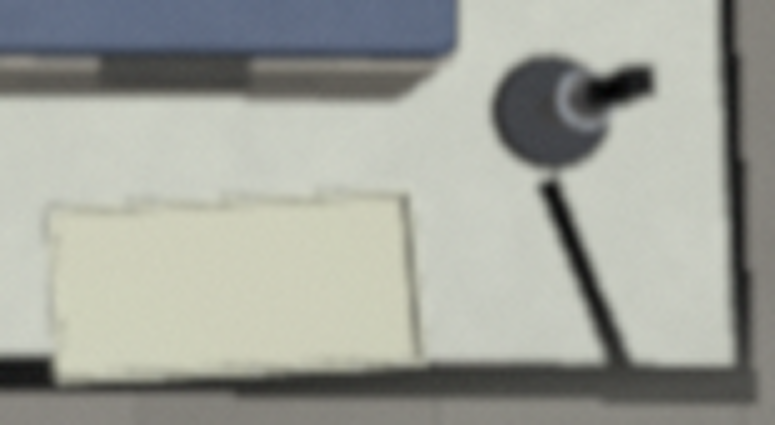

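The left crop shows the lid corners, the four caps (white (170,138), blue (478,183), black (133,315), amber (450,355)) and the handle bar from (690,175) to (652,445). The right crop shows the tray corners, the stand foot centred at (551,110), and the rod leaning slightly.

```bash
python3 - <<'E'
from h import *
L=lambda p:(np.array(p,float)+.5)/7-.5+[155,222]
Rr=lambda p:(np.array(p,float)+.5)/5-.5+[290,215]
c=onz('top',L([(158,62),(590,115),(550,472),(95,410)]),.0967)[:,:2]
print('lid',c,c.mean(0),[np.linalg.norm(c[i]-c[(i+1)%4]) for i in range(4)])
h=onz('top',L([(690,175),(652,445)]),.093)[:,:2];print('handle',h,h.mean(0))
d=h[0]-h[1];print('bath yaw from handle',np.arctan2(d[1],d[0]),'from lid',[np.arctan2(*(c[a]-c[b])[::-1]) for a,b in((0,3),(1,2))],[np.arctan2(*(c[a]-c[b])[::-1])-np.pi/2 for a,b in((0,1),(3,2))])
print('caps',onz('top',L([(170,138),(133,315)]),.0967+.054)[:,:2],onz('top',L([(478,183),(450,355)]),.0967+.070)[:,:2])
t=onz('top',Rr([(48,207),(405,196),(418,358),(55,383)]),.022)[:,:2];print('tray',t,t.mean(0),[np.linalg.norm(t[i]-t[(i+1)%4]) for i in range(4)])
print('foot',onz('top',Rr([(551,110)]),.012),'tube',onz('top',Rr([(582,100)]),.08),'rodtop',onz('top',Rr([(640,80)]),.175))
print('amber',onz('top',[(391,163)],.114))
for x,y,z,w in [(.5,.17,.35,0),(.45,-.2,.35,0),(.5,-.3,.35,0),(.45,-.1,.3,0)]:
    print(ctrl.ik([x,y,z],down(w)))
E
```

```text
lid [[0.5492 0.3168]
 [0.5299 0.1469]
 [0.3936 0.1582]
 [0.4149 0.3339]] [0.4719 0.2389] [np.float64(0.1709949975835924), np.float64(0.13674777325452386), np.float64(0.1770537391558294), np.float64(0.13538475935104066)]
handle [[0.5073 0.1078]
 [0.4041 0.1199]] [0.4557 0.1139]
bath yaw from handle -0.1169671134845158 from lid [np.float64(-0.12716435328113138), np.float64(-0.08274834174096281)] [np.float64(-0.11305990163383361), np.float64(-0.12047954542152328)]
caps [[0.5151 0.2941]
 [0.4502 0.3043]] [[0.4985 0.1764]
 [0.437  0.1843]]
tray [[ 0.4866 -0.0178]
 [ 0.4952 -0.2211]
 [ 0.4043 -0.2264]
 [ 0.3873 -0.0223]] [ 0.4433 -0.1219] [np.float64(0.2035436493935016), np.float64(0.09103080765737745), np.float64(0.20479158982604756), np.float64(0.09937583211112756)]
foot [[ 0.5462 -0.3074  0.012 ]] tube [[ 0.5451 -0.3061  0.08  ]] rodtop [[ 0.5453 -0.3079  0.175 ]]
amber [[ 0.7354 -0.263   0.114 ]]
[-0.7207  0.3013  0.4909  1.5415 -0.1444  1.335  -1.7856]
[-0.1724  0.2677  0.7307  1.6258 -0.1833  1.3185 -0.9841]
[-0.0279  0.4857  0.9063  1.405  -0.3801  1.4324 -0.6977]
[-0.3565  0.232   0.6667  1.7947 -0.1552  1.1677 -1.2124]
```

```bash
python3 - <<'E'
from h import *
def look(p,yaw,n):
    ctrl.movep(p,down(yaw)); ctrl.pause(.3); st=ctrl.get_state(); im=grab_frame('wrist')
    cv2.imwrite(f'pics/{n}.png',im); np.save(f'pics/{n}.npy',{k:st[k] for k in('tcp_pos','eef_rot')},allow_pickle=True); print(n,st['time'],st['tcp_pos'],st['qpos'])
look([.50,.21,.33],-.115,'w_lid')
look([.47,-.20,.33],-.05,'w_tray')
E
```

```text
w_lid 2.0833 [0.4999 0.2104 0.3298] [-0.7931  0.3394  0.5102  1.5485 -0.1696  1.2984 -1.9462]
w_tray 3.95 [ 0.4703 -0.1994  0.3299] [-0.1903  0.3237  0.7706  1.6255 -0.2329  1.2874 -0.9998]
```

View pics/w_lid.png

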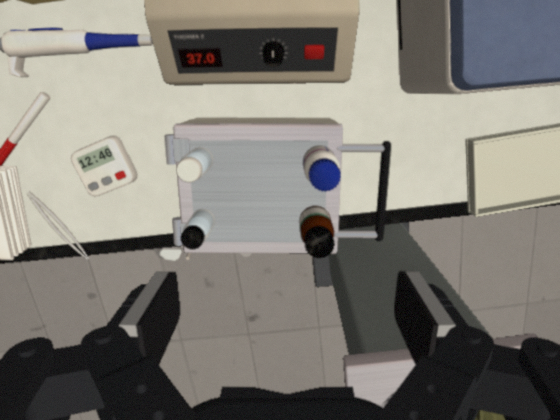

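View pics/w_tray.png

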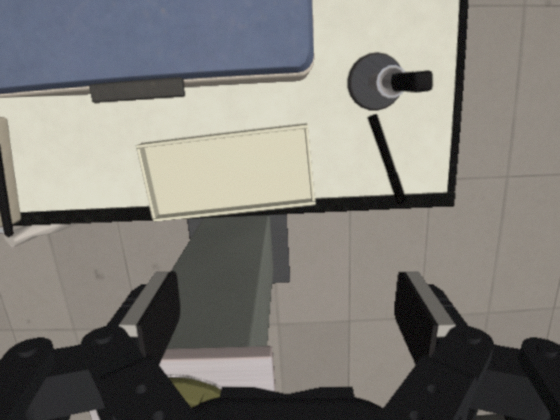

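Wrist lid view: cap tops at white (189,168), blue (325,175), black (192,235) and amber's black (319,240); bar from (387,145) to (381,240). Wrist tray view: rim corners (138,146), (307,125), (314,203), (154,220); foot centre (376,82), tube mouth (388,81).

```bash
python3 - <<'E'
from h import *
s1=np.load('pics/w_lid.npy',allow_pickle=True).item();s2=np.load('pics/w_tray.npy',allow_pickle=True).item()
print('vials',onz('wrist',[(189,168),(192,235)],.0967+.054,s1)[:,:2],'drop',onz('wrist',[(325,175),(319,240)],.1667,s1)[:,:2])
h=onz('wrist',[(387,145),(381,240)],.096,s1)[:,:2];print('bar',h,h.mean(0),np.arctan2(*(h[0]-h[1])[::-1]))
t=onz('wrist',[(138,146),(307,125),(314,203),(154,220)],.022,s2)[:,:2];print('tray',t,t.mean(0),[np.linalg.norm(t[i]-t[(i+1)%4]) for i in range(4)])
d=t[0]+t[3]-t[1]-t[2];print('yaw',np.arctan2(d[1],d[0])-np.pi/2)
print('foot',onz('wrist',[(376,82)],.012,s2),'tube',onz('wrist',[(388,81)],.08,s2),'rodtop',onz('wrist',[(426,80)],.175,s2))
# blue / white cap masks
im=cv2.imread('pics/w_lid.png');hsv=cv2.cvtColor(im,cv2.COLOR_BGR2HSV)
m=cv2.inRange(hsv,(105,120,60),(130,255,255));m[:, :280]=0;m[:,360:]=0;m[:140]=0;m[210:]=0
ys,xs=np.nonzero(m);print('blue c',xs.mean(),ys.mean())
a=im[105:270,150:410];cv2.imwrite('pics/w_lid_c.png',cv2.resize(a,None,fx=3,fy=3,interpolation=cv2.INTER_CUBIC))
E
```

```text
vials [[0.5158 0.2949]
 [0.453  0.3043]] drop [[0.4999 0.1783]
 [0.4419 0.1884]]
bar [[0.5061 0.1081]
 [0.4029 0.1181]] [0.4545 0.1131] -0.09682887064601052
tray [[ 0.4845 -0.0191]
 [ 0.4987 -0.2247]
 [ 0.4014 -0.2303]
 [ 0.3884 -0.0241]] [ 0.4433 -0.1245] [np.float64(0.20607268930322245), np.float64(0.09741798453296648), np.float64(0.20654483910478205), np.float64(0.096203078221939)]
yaw 0.06609879853307365
foot [[ 0.5443 -0.3081  0.012 ]] tube [[ 0.5453 -0.3048  0.08  ]] rodtop [[ 0.5456 -0.3097  0.175 ]]
blue c 324.20054945054943 174.60302197802199
```

View pics/w_lid_c.png

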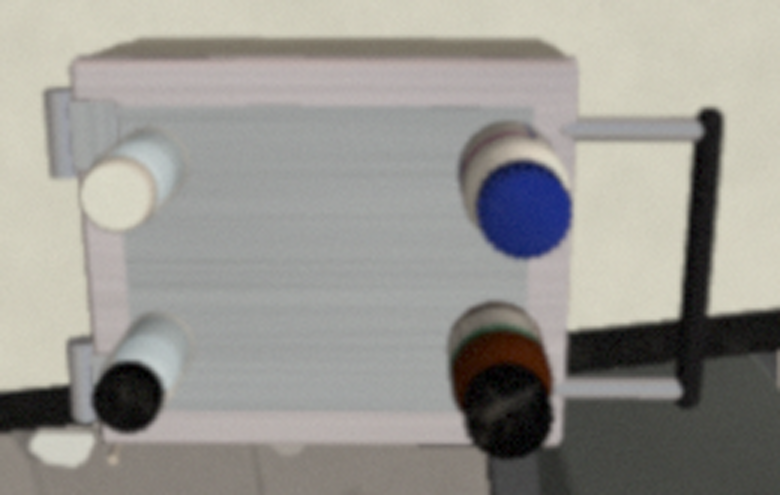

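```bash
cat >> h.py <<'E'
TR=np.array([.4433,-.1235]);TY=.066;BY=-.112
def pick_place(xy,off,slot,yaw_place):
    zg=.0967+off
    ctrl.movep([*xy,.25],down(BY)); ctrl.movel([*xy,zg],max_speed=.12)
    ctrl.close_gripper(force=30); w=ctrl.get_state()['width']
    ctrl.movel([*xy,.28],max_speed=.2)
    p=TR+slot*np.array([-np.sin(TY),np.cos(TY)])
    ctrl.movep([*p,.25],down(yaw_place)); w2=ctrl.get_state()['width']
    ctrl.movel([*p,.12],max_speed=.2); ctrl.movel([*p,.005+off+.001],max_speed=.08); ctrl.ungrasp(); ctrl.pause(.2)
    ctrl.movel([*p,.25],max_speed=.2); print(xy,w,w2,ctrl.get_state()['time'])
E
python3 - <<'E'
from h import *
p=TR
for y in (TY+np.pi/2,TY-np.pi/2): print(y,ctrl.ik([*p,.25],down(y)),ctrl.ik([*p,.03],down(y)))
q=ctrl.ik([.5145,.294,.12],down(BY));print(q)
ctrl.ungrasp()
y=min((TY+np.pi/2,TY-np.pi/2),key=lambda y:np.abs(ctrl.ik([*p,.03],down(y))[6]) if ctrl.ik([*p,.03],down(y)) is not None else 9)
print(y)
pick_place([.5145,.294],.027,.072,y)
cv2.imwrite('pics/t1.png',grab_frame('top')[215:300,150:445])
pick_place([.4505,.304],.027,-.072,y)
im=grab_frame('scene');cv2.imwrite('pics/s1.png',im)
E
```

```text
1.6367963267948966 [-0.0682  0.245   0.3667  1.8856 -0.1017  1.0289  0.407 ] [ 0.0704  0.5615  0.2171  2.1679 -0.2742  0.4373  0.5704]
-1.5047963267948965 [-0.5615  0.4061  1.1228  1.8903 -0.4104  1.1029 -2.3546] [-0.269   0.6828  0.7634  2.1718 -0.8516  0.6186 -1.9566]
[-0.9611  0.6509  0.668   1.7445 -0.4914  0.9198 -1.7697]
1.6367963267948966
[0.5145, 0.294] 0.023735308123450233 0.023798075946334384 14.75
[0.4505, 0.304] 0.023774571891806397 0.023812529553551717 25.8917
```

View pics/s1.png

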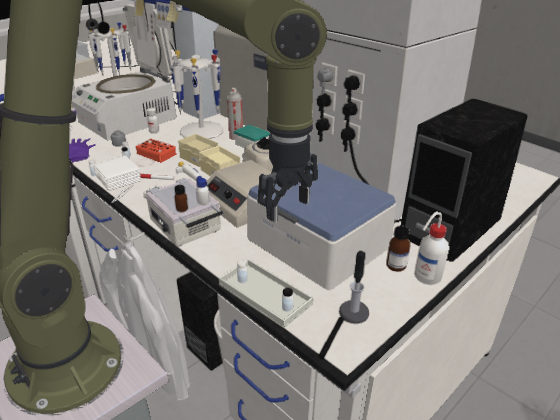

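Both vials stand upright in the tray, at (242,271) and (287,299). The droppers are next.

```bash
python3 - <<'E'
from h import *
y=TY+np.pi/2
pick_place([.499,.1775],.035,.024,y)
pick_place([.439,.186],.035,-.024,y)
im=grab_frame('scene')
ctrl.movep([.50,.16,.36],down(BY)); ctrl.pause(.3); st=ctrl.get_state(); w=grab_frame('wrist')
np.save('pics/w2.npy',{k:st[k] for k in('tcp_pos','eef_rot')},allow_pickle=True)
cv2.imwrite('pics/w2.png',w)
cv2.imwrite('pics/m2.png',np.hstack([im[220:340,200:400],w[100:220,140:460]]))
m=cv2.resize(np.hstack([im[230:330,210:330],w[80:250,130:400][:100*2]][:1]),None,fx=3,fy=3)
a=cv2.resize(im[235:325,210:330],(400,300));b=cv2.resize(w[90:240,150:350],(400,300),interpolation=cv2.INTER_CUBIC)
c=cv2.resize(w[90:240,300:500],(400,300),interpolation=cv2.INTER_CUBIC)
cv2.imwrite('pics/m2.png',np.vstack([np.hstack([a,b]),np.hstack([c,c*0])]))
print(st['time'])
E
```

```text
[0.499, 0.1775] 0.030400551195845813 0.030356997044326678 36.2667
[0.439, 0.186] 0.0296532734110625 0.0293583406815164 46.725
49.0333
```

View pics/m2.png

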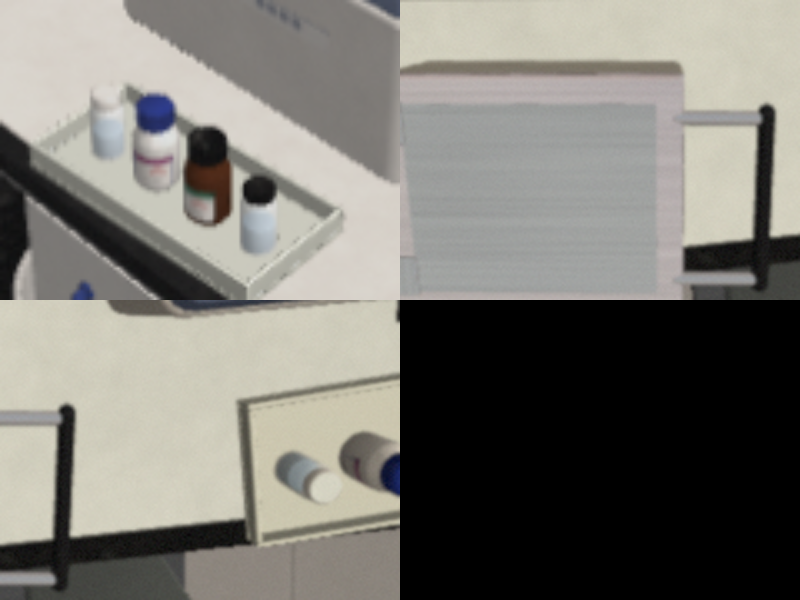

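All four bottles stand upright in the tray. Next I'll refine the lid and handle geometry.

```bash
python3 - <<'E'
from h import *
s1=np.load('pics/w_lid.npy',allow_pickle=True).item();s2=np.load('pics/w2.npy',allow_pickle=True).item()
c=onz('wrist',np.array([(72,58),(578,58),(562,442),(105,442)])/3.+[150,105],.0967,s1)[:,:2]
print(c,c.mean(0),[np.linalg.norm(c[i]-c[(i+1)%4]) for i in range(4)],[np.arctan2(*(c[a]-c[b])[::-1])-np.pi/2 for a,b in((0,1),(3,2))])
for z in(.093,.098):
  for s,p in((s1,np.array([(708,117),(689,400)])/3.+[150,105]),(s2,[(333.5,145),(330.5,232.5)])):
    h=onz('wrist',p,z,s)[:,:2];print('bar',z,h.ravel(),h.mean(0),np.arctan2(*(h[0]-h[1])[::-1]))
for a in np.linspace(0,1.95,6):
    u=np.array([-np.sin(BY),np.cos(BY)]);b=h.mean(0)+u*.219*(1-np.cos(a));print(a,ctrl.ik([*b,.083+.219*np.sin(a)],down(BY)))
E
```

```text
[[0.5509 0.3172]
 [0.5316 0.1512]
 [0.394  0.1666]
 [0.4128 0.3332]] [0.4723 0.2421] [np.float64(0.1670528592850955), np.float64(0.1384159747372793), np.float64(0.16765543661298013), np.float64(0.13907784803611933)] [np.float64(-0.11600714438152337), np.float64(-0.11205104689276002)]
bar 0.093 [0.5067 0.1083 0.4036 0.1188] [0.4552 0.1135] -0.10180909110438392
bar 0.093 [0.5066 0.1077 0.4044 0.1189] [0.4555 0.1133] -0.10921707600832227
bar 0.098 [0.5076 0.1095 0.4059 0.1199] [0.4568 0.1147] -0.1018090911043839
bar 0.098 [0.5075 0.1082 0.4065 0.1193] [0.457  0.1138] -0.10921707600832237
0.0 [-0.7348  0.5503  0.6558  2.096  -0.542   0.6665 -1.3952]
0.39 [-0.8768  0.4524  0.7981  1.9817 -0.4191  0.8776 -1.5371]
0.78 [-1.0038  0.4031  0.8546  1.8289 -0.3449  1.0658 -1.7014]
1.17 [-1.0933  0.4211  0.8586  1.6618 -0.3365  1.2143 -1.8415]
1.56 [-1.1423  0.4944  0.8359  1.5017 -0.3728  1.3112 -1.9528]
1.95 [-1.1634  0.5978  0.7998  1.3692 -0.4265  1.3503 -2.0423]
```

```bash
cat >> h.py <<'E'
U=np.array([-np.sin(BY),np.cos(BY)]);BAR=np.array([.4563,.1137])
def barp(a,off): # tcp for lid angle a with tcp `off` below the bar
    b=BAR+U*.219*(1-np.cos(a)); return [*b,.093+.219*np.sin(a)-off]
def swing(a0,a1,off,n,sp=.12):
    for a in np.linspace(a0,a1,n+1)[1:]: ctrl.movel(barp(a,off),max_speed=sp)
def S(): s=ctrl.get_state();print('t',s['time'],'p',s['tcp_pos'],'F',s['contact_force'],'w',s['width'],'g',s['gripper_force'])
E
python3 - <<'E'
from h import *
p=barp(0,0)
ctrl.movep([p[0],p[1],.2],down(BY)); ctrl.movel([p[0],p[1],.11],max_speed=.15);S()
ctrl.movel(barp(0,.008),max_speed=.03);S()
ctrl.close_gripper(force=50);S()
swing(0,.35,.008,3,.06);S()
im=grab_frame('scene');cv2.imwrite('pics/s3.png',cv2.resize(im[120:300,80:320],None,fx=3,fy=3))
E
```

```text
t 50.5583 p [0.4573 0.1138 0.1109] F [ 1.0701 -0.3494  0.065 ] w 0.08524095140779166 g 0.0
t 51.5417 p [0.4564 0.1136 0.0851] F [ 0.8044 -0.0293  0.8436] w 0.08563839242805107 g 0.0
t 52.225 p [0.4563 0.1143 0.085 ] F [-0.0531  2.607   1.6391] w 0.007925682240644131 g 48.7942099571228
t 53.95 p [0.4579 0.1287 0.1606] F [ 1.6401  9.0907 -3.0728] w 0.007263551500691161 g 48.983632922172546
```

View pics/s3.png

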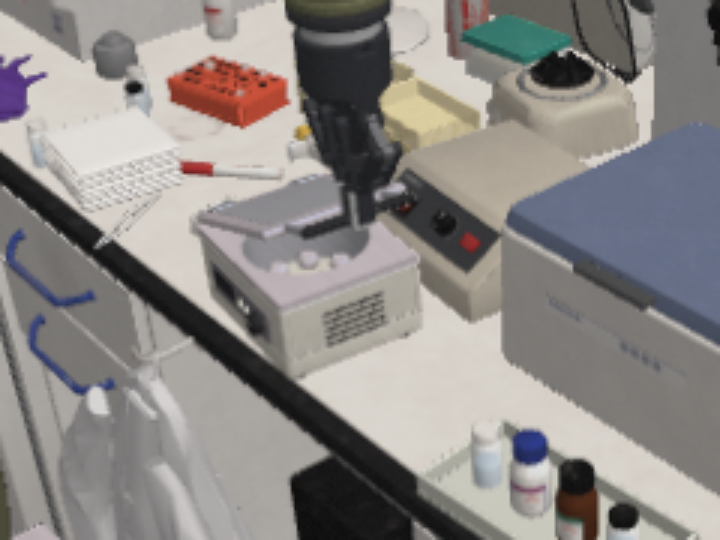

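The lid is lifting and the beads are visible. I'll re-grip deeper and swing on.

```bash
python3 - <<'E'
from h import *
ctrl.ungrasp(); ctrl.movel(barp(.35,.017),max_speed=.05); ctrl.close_gripper(force=50); S()
for a in np.linspace(.35,1.88,13)[1:]:
    ctrl.movel(barp(a,.017),max_speed=.12); s=ctrl.get_state(); print(round(a,2),s['tcp_pos'],s['contact_force'],s['width'])
    if np.linalg.norm(s['contact_force'])>45: print('STOP');break
S()
E
```

```text
t 55.7583 p [0.458  0.1287 0.1511] F [ 1.2229  4.6438 -2.6506] w 0.008082729115623933 g 48.66043746471405
0.48 [0.4593 0.1402 0.1768] [ 2.0154  6.2138 -3.6244] 0.007620758325238371
0.6 [0.461  0.1546 0.2006] [ 3.0417  5.4762 -4.3327] 0.008036572969523034
0.73 [0.463  0.1714 0.2223] [ 3.3914  6.3847 -4.5933] 0.00805803090980106
0.86 [0.4652 0.1907 0.2415] [ 4.0704  5.7391 -6.2338] 0.0077378889076110055
0.99 [0.4677 0.2119 0.2581] [ 4.7776  5.0628 -8.3869] 0.00826128253287158
1.11 [0.4705 0.2351 0.2722] [ 5.637   3.3022 -5.8029] 0.008092880034681064
1.24 [0.4734 0.2598 0.283 ] [ 6.1231  0.626  -3.2968] 0.007901138922244217
1.37 [0.4767 0.2869 0.2912] [ 3.2081 -0.2145  4.0207] 0.007636857393333908
1.5 [0.48   0.3154 0.2953] [3.5067 0.5437 4.3906] 0.007494224376568842
1.62 [0.4834 0.3433 0.2951] [6.1038 0.8237 3.4656] 0.007575710437113687
1.75 [0.4865 0.3714 0.2918] [6.1711 1.2462 2.9793] 0.007374159369784643
1.88 [0.4895 0.3984 0.2845] [6.6789 1.0156 2.3668] 0.007843351195594437
t 60.3583 p [0.4895 0.3984 0.2845] F [6.6789 1.0156 2.3668] w 0.007843351195594437 g 52.16352045536041
```

```bash
python3 - <<'E'
from h import *
ctrl.ungrasp(); p=ctrl.get_state()['tcp_pos']; ctrl.movel([p[0],p[1],.38],max_speed=.2)
def look(p,yaw,n):
    ctrl.movep(p,down(yaw)); ctrl.pause(.3); st=ctrl.get_state(); im=grab_frame('wrist')
    cv2.imwrite(f'pics/{n}.png',im); np.save(f'pics/{n}.npy',{k:st[k] for k in('tcp_pos','eef_rot')},allow_pickle=True); print(n,st['time'],st['tcp_pos']); return im
a=look([.53,.22,.27],BY,'w_pan')
b=look([.60,-.30,.28],-.05,'w_rod')
cv2.imwrite('pics/m4.png',np.vstack([cv2.resize(a[80:280,120:420],(450,300)),cv2.resize(b[80:280,150:450],(450,300))]))
cv2.imwrite('pics/m4.png',np.hstack([cv2.resize(a,(400,300)),cv2.resize(b,(400,300))]))
E
```

```text
w_pan 62.875 [0.53   0.2211 0.2702]
w_rod 65.125 [ 0.6003 -0.2993  0.2801]
```

View pics/m4.png

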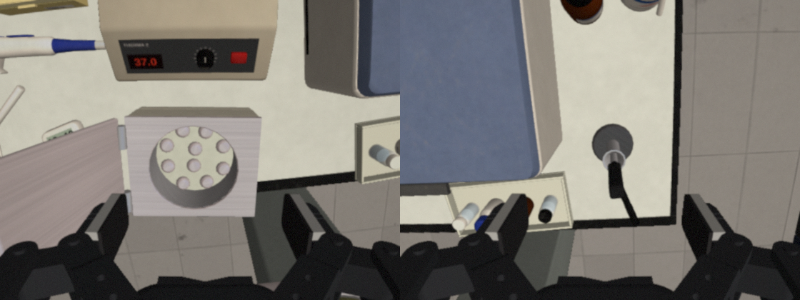

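Left: the pan with ten beads, lid open. Right: the rod in its stand at about (613,145). I'll look straight down on the rod to get the handle's yaw.

```bash
python3 - <<'E'
from h import *
ctrl.movep([.468,-.308,.30],down(0)); ctrl.pause(.3); st=ctrl.get_state(); im=grab_frame('wrist')
np.save('pics/w_rod2.npy',{k:st[k] for k in('tcp_pos','eef_rot')},allow_pickle=True);cv2.imwrite('pics/w_rod2.png',im)
u=proj('wrist',[[.5455,-.308,.175]],st)[0];print(u,st['time'])
x,y=u.astype(int);x0,y0=x-33,max(y-50,0);print(x0,y0)
c=cv2.resize(im[y0:y0+100,x0:x0+67],None,fx=6,fy=6,interpolation=cv2.INTER_CUBIC)
s=np.load('pics/w_pan.npy',allow_pickle=True).item()
pan=cv2.imread('pics/w_pan.png');d=cv2.resize(pan[150:300,190:290+50],(398,398),interpolation=cv2.INTER_CUBIC)
cv2.imwrite('pics/m5.png',np.hstack([c,cv2.copyMakeBorder(d,0,600-398,0,0,cv2.BORDER_CONSTANT)])[:,:800])
E
```

```text
[287.157   83.8056] 66.0667
254 33
```

View pics/m5.png

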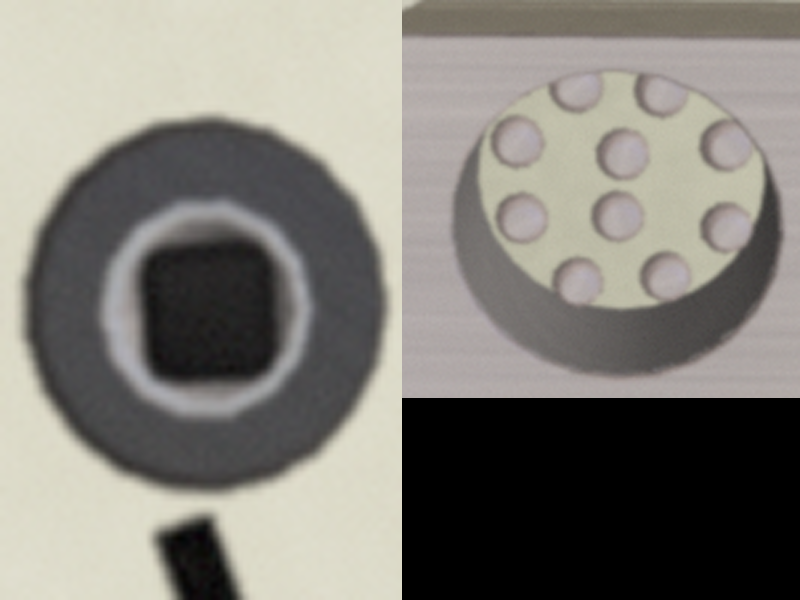

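The handle is a 16 mm square, almost aligned with the world axes (yaw about +0.06). Ten beads are visible: eight in an outer ring and two in the centre.

```bash
python3 - <<'E'
from h import *
s=np.load('pics/w_rod2.npy',allow_pickle=True).item();im=cv2.imread('pics/w_rod2.png')
g=im[33:133,254:321].max(2);m=(g<50).astype(np.uint8);m[80:]=0
cs,_=cv2.findContours(m,0,2);c=max(cs,key=cv2.contourArea);print(cv2.minAreaRect(c))
r=cv2.minAreaRect(c);print('top',onz('wrist',[np.array(r[0])+[254,33]],.175,s))
P=lambda p:(np.array(p)+.5)/6-.5+[254,33]
print('tube',onz('wrist',[P((207,308))],.08,s),'foot',onz('wrist',[P((207,303))],.012,s))
s=np.load('pics/w_pan.npy',allow_pickle=True).item()
D=lambda p:(np.array(p,float)-[402,0])/2.653+[190,150]
pc=onz('wrist',D([(452,223),(782,223),(617,70),(617,377)]),.088,s)[:,:2];print('rim',pc,pc[:2].mean(0),pc[2:].mean(0))
b=onz('wrist',D([(577,90),(661,94),(518,140),(623,153),(725,145),(521,217),(617,215),(726,226),(578,280),(665,276)]),.044,s)[:,:2]
c0=np.array([.4723,.2421]);print(b,np.c_[np.linalg.norm(b-c0,axis=1),np.degrees(np.arctan2(*(b-c0).T[::-1]))]);np.save('beads0.npy',b)
fl=onz('wrist',D([(478,160),(765,160),(621,308)]),.033,s)[:,:2];print(fl)
E
```

```text
((34.5, 51.0), (22.0, 21.0), 90.0)
top [[ 0.5454 -0.3089  0.175 ]]
tube [[ 0.5451 -0.3089  0.08  ]] foot [[ 0.5458 -0.3091  0.012 ]]
rim [[0.4811 0.2999]
 [0.4684 0.1844]
 [0.5296 0.2353]
 [0.4135 0.2496]] [0.4748 0.2421] [0.4715 0.2425]
[[0.513  0.2545]
 [0.5079 0.2228]
 [0.4956 0.28  ]
 [0.4859 0.2401]
 [0.4848 0.2003]
 [0.4636 0.2838]
 [0.4603 0.2456]
 [0.4509 0.203 ]
 [0.4338 0.2649]
 [0.4317 0.2295]] [[   0.0426   16.9656]
 [   0.0405  -28.471 ]
 [   0.0445   58.3943]
 [   0.0137   -8.3684]
 [   0.0436  -73.3461]
 [   0.0426  101.733 ]
 [   0.0125  163.6137]
 [   0.0446 -118.6745]
 [   0.0447  149.3594]
 [   0.0425 -162.7651]]
[[0.4857 0.2994]
 [0.4731 0.1845]
 [0.4137 0.2501]]
```

```bash
cat >> h.py <<'E'
PC=np.array([.4723,.2423])
E
python3 - <<'E'
from h import *
R=[.5454,-.3089]
ctrl.movep([*R,.25],down(.04)); ctrl.movel([*R,.131],max_speed=.12); ctrl.close_gripper(force=100); ctrl.pause(.2); S()
ctrl.movel([*R,.23],max_speed=.08); S()
ctrl.movel([*R,.32],max_speed=.2); ctrl.movel([.43,-.25,.32],max_speed=.25)
st=ctrl.get_state(); im=grab_frame('wrist'); cv2.imwrite('pics/w_held.png',im)
tip=np.array(st['tcp_pos'])-[0,0,.116]
print(proj('wrist',[tip,tip+[0,0,.09]],st))
sc=grab_frame('scene');cv2.imwrite('pics/s_held.png',sc);print(proj('scene',[tip,tip+[0,0,.09]]));S()
E
```

```text
t 68.5583 p [ 0.5455 -0.309   0.1312] F [-0.9029  1.1013  3.1299] w 0.01500670193045138 g 97.27923274040222
t 69.95 p [ 0.5452 -0.3087  0.2294] F [-0.6914 -0.468  -0.9008] w 0.014647565176976919 g 97.33709335327148
[[286.9325 195.4191]
 [286.716  248.0122]]
[[300.993  251.2541]
 [302.2763 212.2277]]
t 71.3167 p [ 0.4309 -0.2499  0.3194] F [-0.2226  0.0757 -0.5203] w 0.014689174152425799 g 97.38317728042603
```

```bash
python3 - <<'E'
from h import *
P=lambda r,deg:PC+r*np.array([np.cos(np.radians(deg)),np.sin(np.radians(deg))])
ctrl.movel([.43,.10,.32],max_speed=.25); e=P(22,0);e=P(.022,75)
ctrl.movep([*e,.30],down(BY)); ctrl.movel([*e,.21],max_speed=.15)
z=.037+.116
ctrl.movel([*e,z],max_speed=.05); S()
mx=0
def arc(r0,r1,a0,a1,sp=.12):
    global mx
    n=max(2,int(abs(a1-a0)/30))
    for r,a in list(zip(np.linspace(r0,r1,n+1),np.linspace(a0,a1,n+1)))[1:]:
        ctrl.movel([*P(r,a),z],max_speed=sp); f=np.linalg.norm(ctrl.get_state()['contact_force']); mx=max(mx,f)
        if f>60: print('force',f,r,a)
arc(.022,.037,75,195); arc(.037,.040,195,525); S()
arc(.040,.018,525,645); arc(.018,.018,645,915); print('max',mx); S()
st=ctrl.get_state(); im=grab_frame('wrist'); cv2.imwrite('pics/w_stir1.png',im)
np.save('pics/w_stir1.npy',{k:st[k] for k in('tcp_pos','eef_rot')},allow_pickle=True)
cc=proj('wrist',[[*PC,.044]],st)[0];print('pan c',cc, 'tip',proj('wrist',[np.array(st['tcp_pos'])-[0,0,.116]],st))
b=np.load('beads0.npy');o=im.copy()
for p in proj('wrist',np.c_[b,np.full(10,.044)],st): cv2.circle(o,tuple(int(round(v)) for v in p),3,(0,0,255),-1)
x,y=cc.astype(int);cv2.imwrite('pics/m6.png',cv2.resize(o[max(y-110,0):y+110,x-130:x+130],None,fx=2.5,fy=2.5))
E
```

```text
t 75.6333 p [0.4782 0.2636 0.1533] F [ 0.5785 -0.669   0.0573] w 0.014831845189938011 g 97.34536170959473
t 80.2417 p [0.4372 0.2525 0.1543] F [ 5.5016 -1.2869 -0.5571] w 0.014890368416600673 g 98.7752366065979
max 10.07554245739834
t 83.625 p [0.4572 0.2384 0.1539] F [ 2.4385  3.2662 -0.0013] w 0.014842656246100087 g 99.15268778800964
pan c [279.081  178.5054] tip [[287.121  196.1541]]
```

View pics/m6.png

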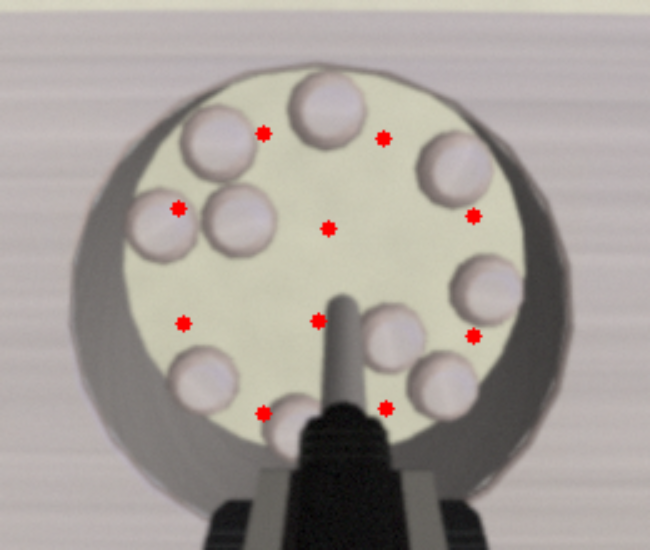

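Every bead looks displaced, but I can't tell them apart, so I'll keep stirring at varied radii to be sure.

```bash
python3 - <<'E'
from h import *
P=lambda r,deg:PC+r*np.array([np.cos(np.radians(deg)),np.sin(np.radians(deg))])
z=.0368+.116; mx=0
def arc(r0,r1,a0,a1,sp=.15):
    global mx
    n=max(2,int(abs(a1-a0)/30))
    for r,a in list(zip(np.linspace(r0,r1,n+1),np.linspace(a0,a1,n+1)))[1:]:
        ctrl.movel([*P(r,a),z],max_speed=sp); f=np.linalg.norm(ctrl.get_state()['contact_force']); mx=max(mx,f)
a=915-720
arc(.018,.044,a,a+90);a+=90
for r0,r1,da in[(.044,.044,480),(.044,.030,60),(.030,.030,390),(.030,.012,60),(.012,.012,300),(.012,.044,90),(.044,.044,500),(.044,.025,60),(.025,.025,360),(.025,.040,60),(.04,.04,390)]:
    arc(r0,r1,a,a+da); a+=da
print('max',mx);S()
st=ctrl.get_state(); im=grab_frame('wrist'); cv2.imwrite('pics/w_stir2.png',im)
np.save('pics/w_stir2.npy',{k:st[k] for k in('tcp_pos','eef_rot')},allow_pickle=True)
# move rod to a free spot inward then out, upward
e=P(.03,a); ctrl.movel([*e,z],max_speed=.1); ctrl.movel([*e,.23],max_speed=.12); ctrl.movel([*e,.32],max_speed=.2)
ctrl.movel([.44,.10,.32],max_speed=.25)
ctrl.pause(.2);t=grab_frame('top');cv2.imwrite('pics/t_stand.png',t);S()
st=ctrl.get_state();im2=grab_frame('wrist');cv2.imwrite('pics/w_held2.png',im2)
# stand position: dark foot blob in the top view
reg=t[215:262,375:435]; g=reg.max(2); m=((g<110)).astype(np.uint8)
cs,_=cv2.findContours(m,0,2)
for c in sorted(cs,key=cv2.contourArea)[-3:]: print(cv2.contourArea(c),cv2.boundingRect(c),cv2.minEnclosingCircle(c))
E
```

```text
max 10.6597824988387
t 109.775 p [0.4377 0.258  0.1536] F [ 3.9603 -2.9262 -0.8278] w 0.015008436799156517 g 99.90835905075073
t 112.4833 p [0.44   0.1013 0.3197] F [ 0.1932  0.5495 -0.6985] w 0.014591379942583011 g 100.12002110481262
28.5 (23, 36, 7, 11) ((26.5, 41.0), 5.590270042419434)
37.0 (29, 16, 8, 8) ((32.35714340209961, 19.35714340209961), 3.7376644611358643)
247.0 (14, 12, 22, 22) ((24.684465408325195, 21.936893463134766), 11.114974975585938)
```

```bash
python3 - <<'E'
from h import *
def circ(im,st,n):
    c=proj('wrist',[[.5455,-.308,.04]],st)[0].astype(int); x0,y0=max(c[0]-90,0),max(c[1]-80,0)
    g=cv2.cvtColor(im[y0:y0+160,x0:x0+180],cv2.COLOR_BGR2GRAY); g=cv2.GaussianBlur(cv2.resize(g,None,fx=4,fy=4,interpolation=cv2.INTER_CUBIC),(5,5),1.5)
    for nm,z,R in(('foot',.012,.036),('tube',.08,.0165)):
        o,d=ray('wrist',[c],st); px=376.7*R/(o[2]-z)*4
        h=cv2.HoughCircles(g,cv2.HOUGH_GRADIENT,1,60,param1=80,param2=18,minRadius=int(px*.85),maxRadius=int(px*1.15))
        if h is not None:
            for q in h[0][:2]: print(n,nm,px,q,onz('wrist',[(q[:2]+.5)/4-.5+[x0,y0]],z,st)[0])
    return im[y0:y0+160,x0:x0+180]
st=np.load('pics/w_rod2.npy',allow_pickle=True).item();circ(cv2.imread('pics/w_rod2.png'),st,'before')
ctrl.movel([.43,-.20,.32],max_speed=.25); ctrl.movep([.468,-.309,.32],down(0.04)); ctrl.pause(.4)
st=ctrl.get_state();im=grab_frame('wrist');cv2.imwrite('pics/w_ret.png',im)
a=circ(im,st,'now'); S()
tip=np.array(st['tcp_pos'])-[0,0,.116]; u=proj('wrist',[tip],st)[0];print('tip px',u)
x,y=u.astype(int); b=im[y-40:y+60,x-50:x+50].copy()
s2=cv2.imread('pics/w_stir2.png')[60:280,160:400]
h1=cv2.imread('pics/w_held.png')[y-40:y+60,x-50:x+50]
r=lambda i:cv2.resize(i,(400,300),interpolation=cv2.INTER_CUBIC)
cv2.imwrite('pics/m7.png',np.vstack([np.hstack([r(a),r(s2)]),np.hstack([r(b),r(h1)])]))
E
```

```text
before foot 126.03925149531214 [360.5 322.5 124.2] [ 0.5456 -0.3077  0.012 ]
before tube 68.60805048492112 [365.5 324.5  69.7] [ 0.5453 -0.3089  0.08  ]
now foot 120.20205203703527 [365.5 328.5 113.1] [ 0.5441 -0.3085  0.012 ]
now tube 64.86691272612987 [368.5 325.5  66.8] [ 0.545  -0.3087  0.08  ]
t 114.8667 p [ 0.4682 -0.3084  0.3202] F [ 0.3754 -0.4671 -1.6285] w 0.014614941685050174 g 100.05317687988281
tip px [286.8374 195.5635]
```

View pics/m7.png

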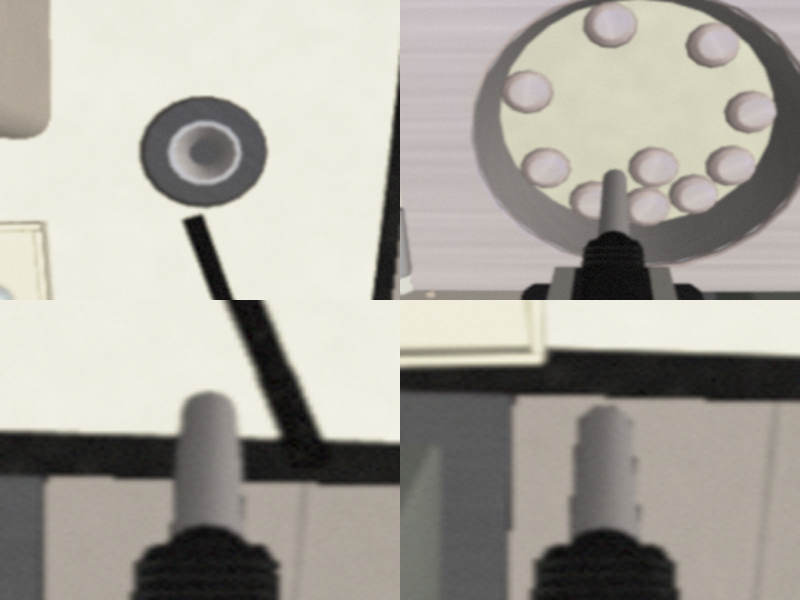

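The stand hasn't moved, with its mouth at (205,152), and all ten beads are in the pan. The rod is held nearly straight, so I'll insert it now.

```bash
python3 - <<'E'
from h import *
T=[.5443,-.308]
ctrl.movel([*T,.32],max_speed=.15); ctrl.movel([*T,.205],max_speed=.12); S()
ok=True
for z in (.19,.175,.16,.145,.1325):
    ctrl.movel([*T,z],max_speed=.05); s=ctrl.get_state(); print(z,s['tcp_pos'],s['contact_force'])
    if abs(s['contact_force'][2])>15: ok=False; print('BLOCKED'); break
if ok:
    ctrl.ungrasp(); ctrl.pause(.3); ctrl.movel([*T,.20],max_speed=.08); ctrl.movel([*T,.30],max_speed=.2)
    ctrl.movep([.468,-.309,.30],down(0)); ctrl.pause(.3); st=ctrl.get_state(); im=grab_frame('wrist'); cv2.imwrite('pics/w_rod3.png',im)
    u=proj('wrist',[[.5455,-.308,.175]],st)[0].astype(int); g=im[u[1]-40:u[1]+25,u[0]-25:u[0]+25].max(2); m=(g<50).astype(np.uint8)
    c=max(cv2.findContours(m,0,2)[0],key=cv2.contourArea); r=cv2.minAreaRect(c); print(r,onz('wrist',[np.array(r[0])+[u[0]-25,u[1]-40]],.175,st))
S()
E
```

```text
t 116.6333 p [ 0.5445 -0.3084  0.2059] F [ 0.1766 -0.5208 -0.7408] w 0.014994312485650375 g 100.03271341323853
0.19 [ 0.5442 -0.3079  0.1896] [ 0.2911  0.7864 -0.2601]
0.175 [ 0.5438 -0.3078  0.1744] [-0.5305  0.0494 -1.1554]
0.16 [ 0.544  -0.3077  0.1594] [-1.6185 -0.4405 -2.0518]
0.145 [ 0.5441 -0.3078  0.1444] [-2.5075  0.3596 -2.7953]
0.1325 [ 0.5442 -0.3078  0.1319] [-2.9606 -0.0056 -2.8234]
((29.0, 51.0), (22.0, 26.0), 0.0) [[ 0.5387 -0.3101  0.175 ]]
t 122.2167 p [ 0.4685 -0.3088  0.2995] F [ 0.2676 -0.0958 -0.1824] w 0.08522973500315416 g 0.0
```

The rod is back in its stand, leaning about 0.04 rad. Now I'll shut the lid.

```bash
python3 - <<'E'
from h import *
ctrl.movel([.44,.10,.38],max_speed=.3)
p=barp(1.88,.017); ctrl.movep([p[0],p[1],.38],down(BY)); ctrl.movel([p[0],p[1],.32],max_speed=.15); ctrl.movel(p,max_speed=.06); S()
ctrl.close_gripper(force=50); S()
if ctrl.get_state()['width']>.005:
    for a in np.linspace(1.88,.35,13)[1:]:
        ctrl.movel(barp(a,.017),max_speed=.12); s=ctrl.get_state(); print(round(a,2),s['contact_force'],s['width'])
        if np.linalg.norm(s['contact_force'])>45: print('STOP');break
    else:
        ctrl.ungrasp(); ctrl.movel(barp(.35,.008),max_speed=.05); ctrl.close_gripper(force=50); S()
        swing(.35,0,.008,4,.06); S()
E
```

```text
t 126.2083 p [0.4884 0.3975 0.2847] F [ 0.8249 -0.2621  1.0865] w 0.08521807325042063 g 0.0
t 126.9 p [0.4883 0.3978 0.2848] F [-0.8497  0.8481  1.595 ] w 0.007755012002581512 g 48.73696267604828
1.75 [-2.1656  0.148   5.3771] 0.008119677363755268
1.62 [-1.9053 -0.1701  5.2176] 0.007798397839030877
1.5 [-3.7907 -0.8374  5.1738] 0.00789737444438909
1.37 [-2.8582 -0.6429 -1.9734] 0.008080978587239636
1.24 [-3.5731  0.0006 -5.4511] 0.007869318616416324
1.12 [-2.7317  1.7698 -9.6082] 0.00767611197565256
0.99 [-3.4128  3.9025 -7.3956] 0.007980040591608282
0.86 [-2.4199  4.7441 -8.6515] 0.007800470309326645
0.73 [-2.1694  5.3306 -7.2075] 0.00803711583719759
0.61 [-3.5144  5.1211 -6.0844] 0.007951701888234446
0.48 [-4.5743  4.0229 -4.7975] 0.007854787021312678
0.35 [-4.5676  4.1197 -4.3615] 0.007759816759774635
t 133.2583 p [0.4578 0.1275 0.16  ] F [ 0.4069  3.3672 -2.0523] w 0.007744387211781823 g 48.76634180545807
t 135.125 p [0.4586 0.114  0.0858] F [-0.4124  5.6777 19.1219] w 0.0074711515500017625 g 56.684067249298096
```

```bash
python3 - <<'E'
from h import *
ctrl.ungrasp(); ctrl.pause(.2); p=ctrl.get_state()['tcp_pos']; ctrl.movel([p[0],p[1],.2],max_speed=.1)
ctrl.movep([.50,.16,.36],down(BY)); ctrl.pause(.4); S(); w=grab_frame('wrist'); a=cv2.imread('pics/w2.png')
cv2.imwrite('pics/w_end.png',w)
sl=np.s_[90:250,100:520]
d=cv2.absdiff(w,a).max(2)[sl];print('diff px>40 in lid/handle/tray view:',(d>40).sum(),np.argwhere(d>40).mean(0) if (d>40).any() else '')
print('shift',cv2.phaseCorrelate(np.float64(cv2.cvtColor(a,6)[100:240,310:345]),np.float64(cv2.cvtColor(w,6)[100:240,310:345])))
# bar in both: dark columns around
for im in(a,w):
    g=im[140:235,310:350].max(2); ys,xs=np.nonzero(g<60); print('bar',xs.mean()+310,ys.mean()+140,len(xs))
# stand, rod and amber bottle in the scene and top views against the start
for n in('scene','top'):
    im=grab_frame(n);cv2.imwrite(f'pics/{n}_end.png',im);o=cv2.imread(f'pics/{n}0.png')
    s=np.s_[220:340,330:460] if n=='scene' else np.s_[140:260,375:440]
    d=cv2.absdiff(im,o).max(2)[s]; print(n,'diff',(d>40).sum())
h1=cv2.imread('pics/scene_end.png')[230:325,205:330];r=cv2.cvtColor(h1,cv2.COLOR_BGR2HSV)
print('blue cap px',cv2.inRange(r,(105,120,60),(130,255,255)).sum()//255)
E
```

```text
t 138.4833 p [0.4998 0.1598 0.3596] F [ 0.3918  0.1652 -0.6496] w 0.08530223825761492 g 0.0
diff px>40 in lid/handle/tray view: 554 [109.9404 225.2816]
shift ((0.3582167649758041, 0.21211225624382735), 0.796361011856884)
bar 330.4244741873805 201.10898661567876 1046
bar 330.7424812030075 201.28665413533835 1064
scene diff 156
top diff 114
blue cap px 111
```

```bash
python3 - <<'E'
from h import *
p=BAR+U*.062
ctrl.close_gripper(force=20); ctrl.movep([*p,.16],down(BY)); ctrl.movel([*p,.104],max_speed=.05)
for z in np.arange(.102,.0925,-.001):
    ctrl.movel([*p,z],max_speed=.02); s=ctrl.get_state(); f=s['contact_force'][2]
    if f>8: break
print('contact at',z,s['tcp_pos'],f)
ctrl.movel([*p,.25],max_speed=.15); ctrl.ungrasp(); ctrl.movep([.45,.05,.36],down(BY)); ctrl.pause(.5)
w=cv2.imread('pics/w_end.png');a=cv2.imread('pics/w2.png');d=(cv2.absdiff(w,a).max(2)>40).astype(np.uint8)[90:250,100:520]
print([(x[0]+100,x[1]+90,x[2],x[3],x[4]) for x in cv2.connectedComponentsWithStats(d)[2][1:] if x[4]>20]); S()
E
```

```text
contact at 0.09599999999999999 [0.4633 0.1753 0.0967] 11.688658717562129
[(np.int32(334), np.int32(146), np.int32(5), np.int32(63), np.int32(132)), (np.int32(328), np.int32(151), np.int32(4), np.int32(13), np.int32(22)), (np.int32(327), np.int32(172), np.int32(2), np.int32(17), np.int32(28)), (np.int32(326), np.int32(197), np.int32(2), np.int32(11), np.int32(21)), (np.int32(292), np.int32(225), np.int32(37), np.int32(6), np.int32(129)), (np.int32(295), np.int32(232), np.int32(34), np.int32(4), np.int32(117))]
t 146.4167 p [0.45   0.0502 0.3598] F [ 0.3836 -0.19    0.0648] w 0.08558115503776088 g 0.0
```

```bash
python3 - <<'E'
from station import ctrl, grab_frame, camera_info
print(ctrl.close_job())
E
```

```text
the job is handed in; nothing more can be done
None
```

I handed the job in at about 146 s: four bottles in the tray, rod back in its stand and lid shut (fingertip contact at its shut height of 96.7 mm), but I could not track the beads one by one, so "every bead over 12 mm from its start" rests on the long stir, not on a measurement.

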